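Fit the index plate on its spindle and drive pin

ROBOT

A 6-joint arm with a two-finger parallel gripper is mounted at the origin on a cart in front of the work surface, level with it; the furniture and walls round the work are solid. World frame = base frame: x ahead of the robot, y to its left, z up, the work surface at z = 0. Lengths are in mm, angles in rad, forces in N, time in s.
With the tool pointing down it reaches from about 350 to 875 mm from the base axis. Payload 4.2 kg.
Tool frame: the origin (TCP) lies between the finger pads; the fingertips stand 25 mm ahead of it and the grasp point (between the pads) lies 6 mm ahead of it; z points along the fingers, y is the line along which they close (so a half turn about z gives the same grasp; the last joint's range is limited). The gripper opens to 85 mm and grips with 20 to 120 N. Pads are 22 mm wide; open, the fingers measure 114 mm over their backs; the gripper's body (76 mm by 85 mm) begins 54 mm behind the grasp point. The pads swing forward as they close: fully open they stand 13 mm farther back than shut.
Start: joints at [1.514, 0.385, 0.008, 0, -1.194, -0.259], TCP at [194.078, 594.082, 256.312] pointing down, gripper open.
Joint ranges: [-3.14, 3.14], [-1.21, 2.06], [-1.07, 1.41], [-3.16, 2.05], [-2.99, -0.16], [-3.1, 3.1]. Speed limits (rad/s): [2.79, 2.79, 3.14, 3.14, 3.14, 3.14].

INTERFACE

Orientations are given as a unit quaternion [x, y, z, w].
In Python, from bench import arm gives the robot as it stands.
- The arm moves only by the shell command python3 -m pendant 'ROWS'. ROWS is JSON, a list of rows, each a list of 7 numbers: the shift along the tool's x, y, z in m, then the turn, a rotation vector about the tool's x, y, z in degrees, then the finger opening in m, from 0 to 0.0854. In form: [[x, y, z, wx, wy, wz, fingers], ...]. A call has 1 to 12 rows; each row shifts and turns the commanded pose from where the row before left it, along the tool's axes as they then stand; what a row does not reach is not made up. A row lasts 1/10 s, in which the tool goes at most 50 mm and 8.59 degrees, less where a joint would pass 70% of its speed; a pose out of reach is approached as far as the arm can. A call is refused whole if a number of a shift passes 0.05 or a number of a turn 8.59, either way. A call with a gripper value outside its range is refused whole. The fingers move at their own pace and stop on an object; the grip force is fixed at half the most. Time passes only in rows, so rows that do not move let the fingers close. It gives the time, the measured TCP pose, the force, the opening and the grip force at its end, in the units of the state.
- arm.read_state(): the state, without advancing time (a new reading comes with each control period).
- arm.get_image(name): name is "side" or "top"; returns a dict with "image" (420x560x3 uint8, red, green, blue), "fx", "fy", "cx", "cy" (pixels), "xyz" and "rotation" of the camera in the world. Camera axes: x right, y down, z forward; pixel columns grow to the right and rows downward; lengths in mm; the calibration is good to about 2 mm. A picture is of the moment at which its call begins. There is no depth.
- arm.job_done(): hands the job in; it is judged then, once.
The state is a dict: "clock": time; "joints": joint angles; "joint_vel": joint speeds; "joint_efforts": joint torques, N m; "position": TCP position; "ee_rot": TCP orientation; "contact_force": force on the tool from outside, world axes, zero at the start; "wrist_torque": the same for the moment, N m; "gripper_width": finger opening in mm; "grasp_force": force on a finger pad.
Only numpy, scipy, OpenCV 4.12 (cv2) and the standard library are available. Lean on these libraries where they do the work, as an engineer would, in place of code of your own. Each camera call takes 0.05 s, during which the arm holds its last target. There are 200 camera calls.

TASK

Pick up the round index plate by its square hub and fit it on the spindle unit: lower it over the central shaft, find the drive pin by turning the plate with light pressure, and when the pin finds its hole lower the plate fully home, flat on the flange. Go gently and do not force it down on the pin, keep hold of it until it is home (no dropping), then let go and move clear, leaving the other things on the bench alone.

Things in the scene. Friction and masses are not known exactly. Their poses are not given: they have to be found in the camera images.
- index_plate: Loose round aluminium plate, about 0.45 kg, lying hub up on the bench. Disc 136 mm across, 12 mm thick; square hub 40 x 40 mm (faces along the plate's x and y) standing 30 mm above the disc, the place to grip. A 22 mm bore runs through disc and hub at the centre; one 12 mm pin hole runs through the disc, 40 mm from the centre along the plate's +x. Origin: centre of the underside, z up.
- spindle_unit: Fixed spindle unit: square grey foot 130 x 130 x 14 mm, round grey housing, on top a dark steel flange 114 mm across carrying a central shaft and a drive pin, both upright. Origin: centre of the foot's underside, z up along the shaft's axis; +x points to a small raised lug on the housing's side. The flange is braked at the angle at which it was left.
- seat (a point): Centre of the flange's flat top face, on the shaft's axis, 60 mm above the bench; axes as spindle_unit. The plate seats here with its origin on this point. Drive pin: 10 mm diameter, 11 mm high (top 2.5 mm tapers to 6 mm), 40 mm from the axis, in the direction of +x give or take 0.75 rad, at another angle each time; this pose does not show it: see it or feel for it.
- nose (a point): Top of the shaft, 58 mm above the flange face. Shaft 20 mm diameter, its top 8 mm tapering to 10 mm. The plate lowered over the shaft at a wrong angle stops on the pin's tip, 11 mm above the face. Keep the plate's force on the unit under 50 N, landings included: lower at 10 mm/s or less, stop at about 5 N, lift a little, turn a little, feel again.
- tape_measure: Yellow tape measure 40 x 78 x 62 mm standing on the bench beyond the work; bystander. Origin: centre of its underside.
- sanding_block: Dark red sanding block 60 x 110 x 32 mm lying beyond the work; bystander. Origin: centre of its underside.
- spanner: Steel open-ended spanner 201 mm long, 48 mm wide, 8 mm thick, lying between the plate and the unit, pointing away from the robot; bystander. Origin: centre of its underside.

How it is judged:
By the outcome, as a careful person would: the job done as asked, in the order asked, and still so for the second after the job is handed in, with the robot touching nothing.
It also fails if it takes over 72 s, if anything falls off the work surface, if the arm or the gripper's body presses on something with over 40 N, if the wrist force passes 120 N, or if a joint passes its speed limit or range.

## Working session

There is one attempt and no reset: what is moved stays moved. The work goes in short steps, Python scripts to look and compute and a shell command to move; the robot and the scene stay as the last step left them, time stands still between calls to the robot, and variables do not carry over. Pictures are saved under pics/ and viewed, at most 10 in all, crops included, and the job is handed in when it is done.

```bash
mkdir -p pics; ls
python3 - <<'E'
from bench import arm
import cv2,json
s=arm.read_state();print(s)
for n in("side","top"):
    d=arm.get_image(n);cv2.imwrite(f"pics/{n}0.png",d["image"][:,:,::-1])
    print(n,{k:d[k] for k in d if k!="image"})
E
```

```text
pics
{'clock': 0.0, 'joints': array([ 1.51361825e+00,  3.85514109e-01,  6.65762098e-03, -5.04463474e-04,
       -1.19399904e+00, -2.58622642e-01]), 'joint_vel': array([-3.13033172e-04,  1.90995719e-03, -3.31089565e-03,  7.84286800e-05,
        1.82382138e-03, -1.35234400e-03]), 'joint_efforts': array([-3.52853431e-05, -3.92285728e+01,  1.88395375e+01,  4.18589383e+00,
       -4.60650801e-03,  5.15108042e-06]), 'position': array([193.91189844, 593.60915503, 255.25878073]), 'ee_rot': array([ 9.87544431e-01, -1.57336839e-01, -1.29724710e-04,  1.04795673e-03]), 'contact_force': array([ 1.31987325, -0.1366101 ,  0.1090839 ]), 'wrist_torque': array([-0.03244446,  0.03060236, -0.0279564 ]), 'grasp_force': 0.0, 'gripper_width': 85.51380446447652}
side {'fx': 393.700797696887, 'fy': 393.700797696887, 'cx': 280.0485588770121, 'cy': 202.09558775155583, 'xyz': array([591.04862186, 787.59414136, 575.33462378]), 'rotation': array([-0.00506943,  0.87058615, -0.4919549 ,  0.00586799])}
top {'fx': 500.9383791425755, 'fy': 500.9383791425755, 'cx': 271.38338259389906, 'cy': 219.68862507852393, 'xyz': array([ 454.65369431,    3.29729897, 1078.54039473]), 'rotation': array([ 0.70787962, -0.7010025 ,  0.05595774, -0.06611103])}
```

View pics/top0.png

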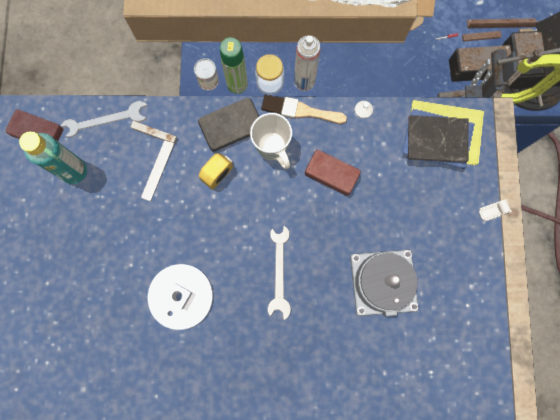

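View pics/side0.png

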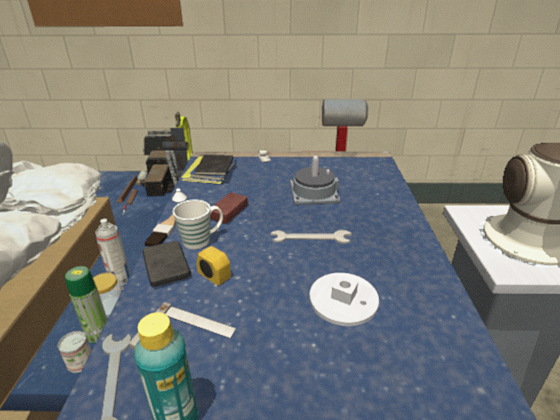

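The top view shows the plate at about (180,297) with its hub, and the pin hole at (170,313). The spindle unit is at (387,283) with the lug at (391,313) and a pin-like bright spot near (397,300). The spanner lies between them. In the side view the plate is at (344,298) and the unit at (315,185).

```bash
cat > h.py <<'E'
import numpy as np,cv2
from scipy.spatial.transform import Rotation as R
from bench import arm
def ray(d,uv):
    v=np.array([(uv[0]-d["cx"])/d["fx"],(uv[1]-d["cy"])/d["fy"],1.]);return R.from_quat(d["rotation"]).apply(v)
def onz(d,uv,z):
    r=ray(d,uv);return (d["xyz"]+r*(z-d["xyz"][2])/r[2]).round(1)
def proj(d,p):
    c=R.from_quat(d["rotation"]).inv().apply(np.array(p)-d["xyz"]);return np.array([c[0]/c[2]*d["fx"]+d["cx"],c[1]/c[2]*d["fy"]+d["cy"]]).round(1)
E
python3 - <<'E'
from h import *
d=arm.get_image("top");im=d["image"];g=cv2.cvtColor(im,cv2.COLOR_RGB2GRAY);hsv=cv2.cvtColor(im,cv2.COLOR_RGB2HSV)
m=((hsv[:,:,1]<60)&(g>150)).astype(np.uint8)
m[:, :140]=0;m[:255]=0;m[:,230:]=0
c=max(cv2.findContours(m,0,1)[0],key=cv2.contourArea);e=cv2.fitEllipse(c);print("plate",e,onz(d,e[0],10))
dk=((g<140)&(cv2.drawContours(np.zeros_like(g),[c],-1,1,-1)>0)).astype(np.uint8)
n,l,s,ce=cv2.connectedComponentsWithStats(dk)
for i in range(1,n):
    if s[i,4]>5:print(s[i],ce[i],onz(d,ce[i],12),onz(d,ce[i],42))
m=((g<100)&(hsv[:,:,1]<70)).astype(np.uint8);m[:,:345]=0;m[:240]=0;m[:,430:]=0;m[330:]=0
c=max(cv2.findContours(m,0,1)[0],key=cv2.contourArea);e=cv2.fitEllipse(cv2.convexHull(c));print("flange",e,onz(d,e[0],60))
a=cv2.resize(im[245:345,130:230],None,fx=4,fy=4,interpolation=2);b=cv2.resize(im[235:335,340:440],None,fx=4,fy=4,interpolation=2)
cv2.imwrite("pics/crop.png",np.hstack([a,b])[:,:,::-1])
s=arm.get_image("side");im=s["image"]
a=cv2.resize(im[260:335,300:390],(480,400),interpolation=2);b=cv2.resize(im[145:211,276:356],(480,396),interpolation=2)
cv2.imwrite("pics/crops.png",np.vstack([np.hstack([a[:396],b])])[:,:,::-1][:, :960])
E
python3 -c "
import cv2;a=cv2.imread('pics/crops.png');cv2.imwrite('pics/crops2.png',cv2.resize(a,(800,330)))"
```

```text
plate ((179.26075744628906, 296.492431640625), (63.95745086669922, 66.38520812988281), 36.06056213378906) [474.6 212.7  10. ]
[173 292   9   9  62] [176.62903226 295.93548387] [475.7 217.9  12. ] [475.1 211.9  42. ]
[168 312   3   3   9] [169. 313.] [440.1 232.4  12. ] [440.5 226.   42. ]
flange ((376.6783752441406, 285.5467834472656), (39.46090316772461, 50.198509216308594), 153.7375946044922) [ 499.7 -194.4   60. ]
```

View pics/crop.png

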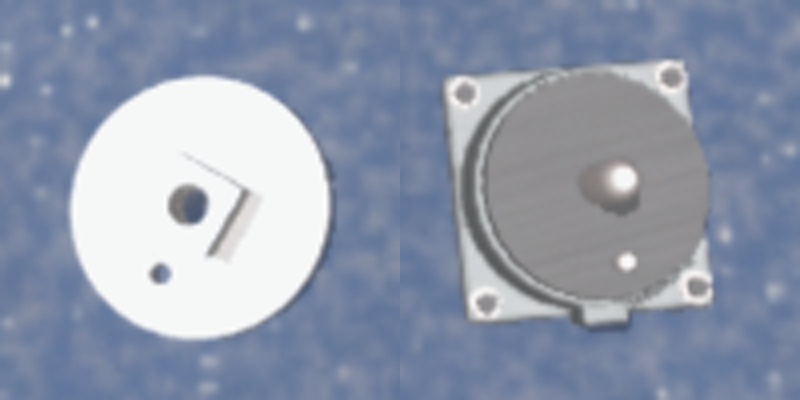

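View pics/crops2.png

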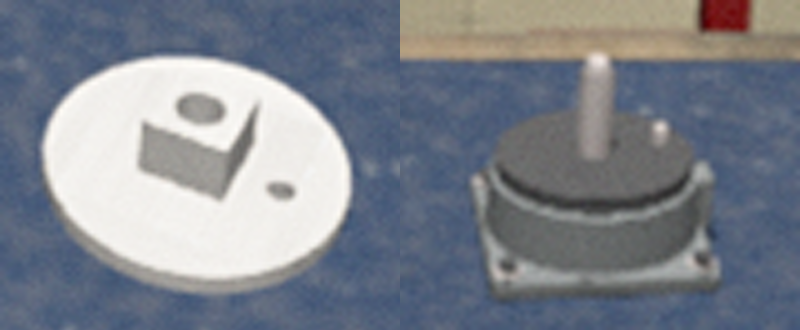

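The crops show the plate's bore at (176.6,296) and its pin hole at about (170,313). They also show the shaft nose at about (395.4,279.2) and the pin tip at about (396.5,300) in the top view. In the side view the nose is at about (315.4,156.5) and the pin tip at (328.2,170).

Run:
```python
from h import *
d=arm.get_image("top");s=arm.get_image("side")
print("nose",onz(d,(395.3,279.2),118),"flange",onz(d,(388.6,281.4),60),"pin",onz(d,(396.4,299.9),71))
c=[onz(d,(340+(x-400)/4-.4,235+y/4-.4),14) for x,y in((465,93),(671,77),(697,287),(487,303))];print("bolts",c,np.mean(c,0))
a=(c[1]-c[2])+(c[0]-c[3]);print("foot yaw(-x?)",np.arctan2(a[1],a[0]))
print("lug",onz(d,(391,312.5),40))
def tri(u,v):
    r1,r2=ray(d,u),ray(s,v);t=np.linalg.lstsq(np.stack([r1,-r2],1),s["xyz"]-d["xyz"],rcond=None)[0]
    p,q=d["xyz"]+t[0]*r1,s["xyz"]+t[1]*r2;return p.round(1),q.round(1)
print(tri((395.3,279.2),(315.4,156.5)),tri((396.4,299.9),(328.2,170.)))
print("disc",onz(d,(179.6,296.6),12),"hole",onz(d,(169.9,312.7),12),"bore",onz(d,(176.6,295.9),42))
# hub edges from crop: top face edge corner (245,190),(210,255) at z42 ; (180,152)
P=[onz(d,(130+x/4-.4,245+y/4-.4),42) for x,y in((243,189),(208,254),(180,152))]
print(P,[np.degrees(np.arctan2(*(q-P[0])[1::-1])) for q in P[1:]])
# side view hub: top corners
Q=[onz(s,(300+x/400*90-.4,260+y/330*75*396/400-.4),42) for x,y in((143,120),(230,152),(258,100))]
print(Q,[np.degrees(np.arctan2(*(q-Q[1])[1::-1])) for q in (Q[0],Q[2])], onz(s,(300+281/400*90-.4,260+190/330*74.2-.4),12), "bore",onz(s,(300+201/400*90-.4,260+108/330*74.2-.4),42))
st=arm.read_state();print(st["position"],R.from_quat(st["ee_rot"]).as_matrix().round(3))
```

```text
nose [ 509.5 -218.7  118. ] flange [ 508.3 -218.6   60. ] pin [ 471.4 -230.5   71. ]
bolts [array([ 559.7, -160.7,   14. ]), array([ 569.3, -270. ,   14. ]), array([ 459.5, -279.6,   14. ]), array([ 450.1, -170.1,   14. ])] [ 509.65 -220.1    14.  ]
foot yaw(-x?) 0.08638430069069862
lug [ 446.5 -225.9   40. ]
(array([ 509.5, -218.8,  117.8]), array([ 509.6, -218.8,  117.8])) (array([ 471.4, -230.7,   70.3]), array([ 470.2, -230.5,   70.2]))
disc [474.4 211.6  12. ] hole [440.8 230.6  12. ] bore [475.2 212.   42. ]
[array([483.7, 184. ,  42. ]), array([450.7, 200.6,  42. ]), array([502.2, 217.3,  42. ])] [np.float64(153.29621839303442), np.float64(60.94539590092286)]
[array([502.1, 218.3,  42. ]), array([467. , 237.4,  42. ]), array([450.2, 205.2,  42. ])] [np.float64(-28.553244007419295), np.float64(-117.5528115767178)] [441.  229.5  12. ] bore [475.9 210.5  42. ]
[194.03917634 593.92767642 255.95133757] [[ 0.951 -0.311 -0.   ]
 [-0.311 -0.951 -0.001]
 [ 0.     0.001 -1.   ]]
```

Plate: centre (475.2, 211.7), yaw about 151.8°. Shaft: (509.5, -218.9). Pin direction is about -162.7°, so the plate must turn +45.5°. The first move goes above the plate and turns the tool about 10°.

```bash
cat > need.py <<'E'
import sys
from h import *
def need(x,y,z,yaw):
    s=arm.read_state();r=R.from_quat(s["ee_rot"]);M=r.as_matrix()
    T=np.array([[-np.sin(0)]])
    a=np.radians(yaw);Y=np.array([np.cos(a),np.sin(a),0]);Z=np.array([0,0,-1.]);X=np.cross(Y,Z)
    t=R.from_matrix(np.stack([X,Y,Z],1))
    print("t",round(s["clock"],2),"pos",s["position"].round(1),"F",s["contact_force"].round(1),"M",s["wrist_torque"].round(2),"w",round(s["gripper_width"],1),"j6",s["joints"][[0,5]].round(2))
    print("shift mm (tool)",r.inv().apply(np.array([x,y,z])-s["position"]).round(1),"turn deg",np.degrees((r.inv()*t).as_rotvec()).round(2))
need(*map(float,sys.argv[1:]))
E
python3 -m pendant '[[0.0385,0.0275,0,0,0,0,0.085],[0.0385,0.0275,0,0,0,0,0.085],[0.0385,0.0275,0,0,0,0,0.085],[0.0385,0.0275,0,0,0,0,0.085],[0.0385,0.0275,0,0,0,0,0.085],[0.0385,0.0275,0,0,0,0,0.085],[0.0385,0.0275,0,0,0,0,0.085],[0.0385,0.0275,0,0,0,0,0.085],[0.0385,0.0275,0,0,0,0,0.085],[0.0385,0.0275,0,0,0,0,0.085],[0,0,0,0,0,5,0.085],[0,0,0,0,0,5,0.085]]'
python3 need.py 475.2 211.7 110 -118.2
```

```text
clock: 1.5
position: [475.4, 211.5, 256.2]
ee_rot: [0.969, -0.246, -0.0, 0.0]
contact_force: [-0.9, -0.0, 1.0]
gripper_width: 84.9
grasp_force: 0.0
t 1.5 pos [475.4 211.5 256.2] F [-0.9 -0.   1. ] M [0.02 0.06 0.02] w 84.9 j6 [0.73 0.34]
shift mm (tool) [-3.000e-01 -1.000e-01  1.462e+02] turn deg [ 0.01  0.01 -0.3 ]
```

```bash
python3 -m pendant '[[0,0,0.04,0,0,0,0.085],[0,0,0.04,0,0,0,0.085],[0,0,0.04,0,0,0,0.085],[0,0,0.035,0,0,0,0.085],[0,0,0.02,0,0,0,0.085],[0,0,0.02,0,0,0,0.085],[0,0,0.01,0,0,0,0.085],[0,0,0.01,0,0,0,0.085],[0,0,0,0,0,0,0.055],[0,0,0,0,0,0,0.055],[0,0,0,0,0,0,0.055]]'
python3 need.py 475.2 211.7 41 -118.2
python3 - <<'E'
from h import *
for n,b in(("top",(245,345,130,230)),("side",(240,340,290,390))):
    d=arm.get_image(n)["image"][b[0]:b[1],b[2]:b[3]];cv2.imwrite(f"pics/{n}g.png",cv2.resize(d,(400,400),interpolation=2)[:,:,::-1])
cv2.imwrite("pics/g.png",np.hstack([cv2.imread("pics/topg.png"),cv2.imread("pics/sideg.png")]))
E
```

```text
clock: 2.6
position: [475.2, 213.5, 42.2]
ee_rot: [0.97, -0.243, 0.001, -0.001]
contact_force: [0.8, -0.4, -0.0]
gripper_width: 54.7
grasp_force: 0.0
t 2.6 pos [475.2 213.5  42.2] F [ 0.8 -0.4 -0. ] M [ 0.04  0.01 -0.04] w 54.7 j6 [0.73 0.35]
shift mm (tool) [0.9 1.6 1.2] turn deg [-0.11 -0.05  0.11]
```

View pics/g.png

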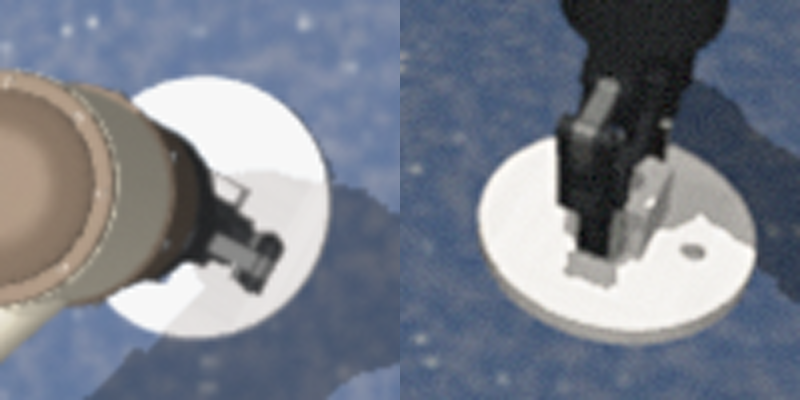

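The fingers straddle the hub squarely and the tips are clear of the disc. Next: a small correction, close, and lift.

```bash
python3 -m pendant '[[0.0005,0.001,0.001,0,0,0,0.055],[0,0,0,0,0,0,0.035],[0,0,0,0,0,0,0.035],[0,0,0,0,0,0,0.035],[0,0,0,0,0,0,0.035],[0,0,0,0,0,0,0.035],[0,0,0,0,0,0,0.035]]'
python3 need.py 475.2 211.7 41 -118.2
```

```text
clock: 3.4
position: [474.5, 211.8, 40.7]
ee_rot: [0.97, -0.243, -0.0, 0.0]
contact_force: [-1.8, -0.9, 5.9]
gripper_width: 39.2
grasp_force: 63.7
t 3.4 pos [474.5 211.8  40.7] F [-1.8 -0.9  5.9] M [-0.44  0.47 -0.06] w 39.2 j6 [0.73 0.35]
shift mm (tool) [ 0.6 -0.2 -0.3] turn deg [ 0.02 -0.    0.11]
```

```bash
python3 -m pendant '[[0,0,-0.01,0,0,0,0.03],[0,0,-0.03,0,0,0,0.03],[0,0,-0.04,0,0,0,0.03],[0,0,-0.04,0,0,0,0.03],[0,0,-0.04,0,0,0,0.03],[0,0,-0.01,0,0,-6,0.03],[0,0,0,0,0,-8,0.03],[0,0,0,0,0,-8,0.03],[0,0,0,0,0,-8,0.03],[0,0,0,0,0,-8,0.03],[0,0,0,0,0,-7.5,0.03]]'
python3 need.py 509.5 -218.9 210 -72.7
```

```text
clock: 4.5
position: [473.4, 211.5, 209.0]
ee_rot: [0.988, 0.154, -0.002, 0.0]
contact_force: [-0.3, -0.1, -3.9]
gripper_width: 39.0
grasp_force: 62.7
t 4.5 pos [473.4 211.5 209. ] F [-0.3 -0.1 -3.9] M [ 0.02  0.03 -0.01] w 39.0 j6 [0.73 1.15]
shift mm (tool) [-96.3 421.   -0.7] turn deg [-0.    0.18  0.38]
```

```bash
python3 -m pendant '[[-0.004,0.0175,0,0,0,0,0.03],[-0.0085,0.037,0,0,0,0,0.03],[-0.0085,0.037,0,0,0,0,0.03],[-0.0085,0.037,0,0,0,0,0.03],[-0.0085,0.037,0,0,0,0,0.03],[-0.0085,0.037,0,0,0,0,0.03],[-0.0085,0.037,0,0,0,0,0.03],[-0.0085,0.037,0,0,0,0,0.03],[-0.0085,0.037,0,0,0,0,0.03],[-0.0085,0.037,0,0,0,0,0.03],[-0.0085,0.037,0,0,0,0,0.03],[-0.0075,0.0335,0,0,0,0,0.03]]'
python3 -m pendant '[[0,0.0,0,0,0,0,0.03],[0,0,0,0,0,0,0.03]]'
python3 need.py 509.5 -218.9 170 -72.7
python3 - <<'E'
from h import *
im=[]
for n,b in(("top",(225,345,330,450)),("side",(90,210,255,375))):
    d=arm.get_image(n)["image"][b[0]:b[1],b[2]:b[3]];im.append(cv2.resize(d,(400,400),interpolation=2)[:,:,::-1])
cv2.imwrite("pics/over.png",np.hstack(im))
E
```

```text
clock: 5.7
position: [506.9, -220.5, 209.3]
ee_rot: [0.989, 0.15, -0.001, -0.001]
contact_force: [0.6, 0.4, -5.7]
gripper_width: 38.7
grasp_force: 62.6
clock: 5.9
position: [506.9, -219.4, 209.0]
ee_rot: [0.989, 0.149, -0.001, -0.001]
contact_force: [0.5, 0.7, -4.9]
gripper_width: 38.9
grasp_force: 63.1
t 5.9 pos [ 506.9 -219.4  209. ] F [ 0.5  0.7 -4.9] M [0.04 0.01 0.06] w 38.9 j6 [-0.12  1.99]
shift mm (tool) [ 2.7  0.3 39. ] turn deg [-0.13  0.14 -0.12]
```

View pics/over.png

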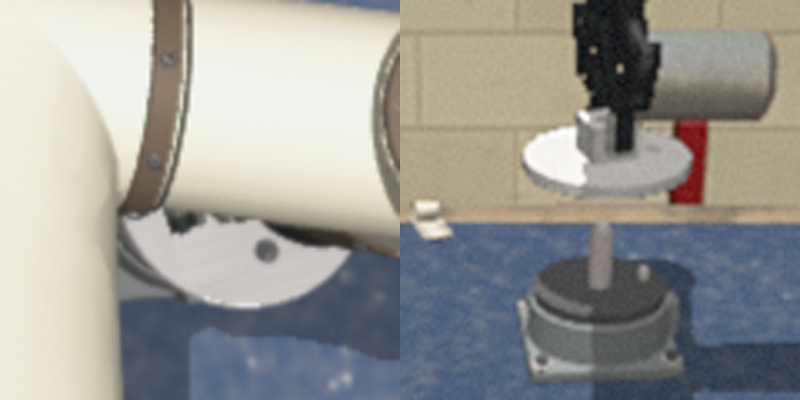

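The hole is visible in the top view at about (410,300), and the plate sits above the shaft in the side view. I'll check the plate centre and hole by ray.

Run:
```python
from h import *
d=arm.get_image("top");s=arm.get_image("side")
st=arm.read_state();r=R.from_quat(st["ee_rot"]);c=st["position"]+r.apply([.6,-.2,0]);X=r.as_matrix()[:,0]
h=onz(d,(330+267*.3,225+251*.3),180.3);v=h[:2]-c[:2];print("hole",h,"centre est",c.round(1),np.hypot(*v),np.degrees(np.arctan2(v[1],v[0])))
# rim in side view, white/grey plate mask extents vs wall: rows 
im=s["image"][125:152,285:470];g=s["image"].astype(int)
sat=g.max(2)-g.min(2);b=((sat<22)).astype(np.uint8);b[:120]=0;b[152:]=0;b[:,:285]=0;b[:,470:]=0
cs=max(cv2.findContours(b,0,1)[0],key=cv2.contourArea);print(cv2.boundingRect(cs))
print("pred rim L/R", proj(s,c+[68,0,180.3-c[2]]),proj(s,c+[-68,0,180.3-c[2]]),"nose side pred",proj(s,[509.5,-218.9,118]))
```

```text
hole [ 469.2 -229.2  180.3] centre est [ 508.6 -217.4  210.1] 41.14771459091294 -163.30834573124747
(292, 120, 74, 30)
pred rim L/R [291.6 135.5] [342.  135.5] nose side pred [315.5 156.4]
```

```bash
cat > avg.py <<'E'
from h import *
import sys
P=[];F=[];Y=[];M=[]
for i in range(8):
    arm.get_image("top");s=arm.read_state();P.append(s["position"]);F.append(s["contact_force"]);M.append(s["wrist_torque"]);Y.append(s["ee_rot"])
r=R.from_quat(Y).mean();m=r.as_matrix()
print("t",round(s["clock"],2),"avg pos",np.mean(P,0).round(2),"sd",np.std(P,0).round(2),"F",np.mean(F,0).round(1),"M",np.mean(M,0).round(2),"yawY",np.degrees(np.arctan2(m[1,1],m[0,1])).round(2),"z",m[:,2].round(4))
c=np.mean(P,0)+r.apply([.6,-.2,0])
print("plate centre est",c.round(1),"shift tool to (509.5,-218.9)",r.inv().apply(np.array([509.5,-218.9,c[2]])-c).round(2))
E
python3 avg.py
```

```text
t 6.5 avg pos [ 508.48 -217.98  210.4 ] sd [0.09 0.21 0.06] F [ 0.1  0.2 -5.8] M [-0.01 -0.    0.01] yawY -72.54 z [ 1.e-04  1.e-04 -1.e+00]
plate centre est [ 509.  -217.6  210.4] shift tool to (509.5,-218.9) [ 0.1   1.38 -0.  ]
```

```bash
python3 -m pendant '[[0.0006,0.0016,0.005,0,0,0,0.03],[0,0,0.01,0,0,0,0.03],[0,0,0.01,0,0,0,0.03],[0,0,0.01,0,0,0,0.03],[0,0,0.006,0,0,0,0.03],[0,0,0.003,0,0,0,0.03],[0,0,0,0,0,0,0.03]]' >/dev/null; python3 avg.py
python3 -m pendant '[[0,0,0.001,0,0,0,0.03],[0,0,0.001,0,0,0,0.03],[0,0,0.001,0,0,0,0.03],[0,0,0.001,0,0,0,0.03],[0,0,0.001,0,0,0,0.03],[0,0,0.001,0,0,0,0.03],[0,0,0.001,0,0,0,0.03],[0,0,0.001,0,0,0,0.03]]'
```

```text
t 7.6 avg pos [ 509.78 -220.    166.69] sd [0.1  0.03 0.18] F [-0.  -0.1 -5.7] M [-0.01  0.01 -0.01] yawY -72.59 z [ 8.e-04 -2.e-04 -1.e+00]
plate centre est [ 510.3 -219.6  166.7] shift tool to (509.5,-218.9) [-0.53 -0.93 -0.  ]
clock: 8.4
position: [509.5, -220.0, 158.2]
ee_rot: [0.988, 0.151, -0.0, 0.0]
contact_force: [-1.6, 0.8, -5.4]
gripper_width: 39.0
grasp_force: 63.0
```

```bash
python3 -m pendant '[[-0.0004,-0.0005,0,0,0,0,0.03],[0,0,0.001,0,0,0,0.03],[0,0,0.001,0,0,0,0.03],[0,0,0.001,0,0,0,0.03],[0,0,0.001,0,0,0,0.03]]'
python3 -m pendant '[[0,0,0.001,0,0,0,0.03],[0,0,0.001,0,0,0,0.03],[0,0,0.001,0,0,0,0.03]]'; python3 avg.py
```

```text
clock: 8.9
position: [509.0, -219.6, 154.3]
ee_rot: [0.988, 0.151, 0.0, 0.0]
contact_force: [-0.1, -0.8, -5.4]
gripper_width: 39.0
grasp_force: 63.0
clock: 9.2
position: [509.1, -220.0, 151.8]
ee_rot: [0.988, 0.152, 0.0, 0.0]
contact_force: [-1.7, -2.0, -2.2]
gripper_width: 39.2
grasp_force: 63.5
t 9.6 avg pos [ 509.07 -219.98  151.68] sd [0.01 0.03 0.02] F [-1.  -2.4 -2.5] M [-0.82  0.3  -0.01] yawY -72.58 z [ 3.e-04 -7.e-04 -1.e+00]
plate centre est [ 509.6 -219.6  151.7] shift tool to (509.5,-218.9) [ 0.13 -0.7  -0.  ]
```

The shaft's taper is pushing the plate toward -y and -x, so I'll shift that way.

```bash
python3 -m pendant '[[-0.0004,0.0005,-0.0003,0,0,0,0.03],[-0.0004,0.0005,0,0,0,0,0.03],[0,0,0,0,0,0,0.03]]' >/dev/null; python3 avg.py
python3 -m pendant '[[0,0,0.0005,0,0,0,0.03],[0,0,0.001,0,0,0,0.03],[0,0,0.001,0,0,0,0.03]]' >/dev/null; python3 avg.py
```

```text
t 10.3 avg pos [ 508.46 -220.55  151.32] sd [0.06 0.04 0.03] F [ 0.1 -0.2 -5.5] M [-0.13 -0.03  0.01] yawY -72.6 z [-3.e-04  4.e-04 -1.e+00]
plate centre est [ 509.  -220.2  151.3] shift tool to (509.5,-218.9) [ 0.88 -1.06  0.  ]
t 11.0 avg pos [ 508.43 -220.97  149.  ] sd [0.01 0.02 0.02] F [-0.2 -2.2 -5.5] M [-0.69  0.03  0.  ] yawY -72.6 z [-2.e-04 -2.e-04 -1.e+00]
plate centre est [ 508.9 -220.6  149. ] shift tool to (509.5,-218.9) [ 1.04 -1.45 -0.  ]
```

```bash
python3 -m pendant '[[-0.0002,0.0007,0,0,0,0,0.03],[0,0,0.001,0,0,0,0.03],[0,0,0.001,0,0,0,0.03],[0,0,0.001,0,0,0,0.03]]' >/dev/null; python3 avg.py
python3 -m pendant '[[0,0,0.001,0,0,0,0.03],[0,0,0.001,0,0,0,0.03],[0,0,0.001,0,0,0,0.03],[0,0,0.001,0,0,0,0.03],[0,0,0.001,0,0,0,0.03],[0,0,0.001,0,0,0,0.03],[0,0,0.001,0,0,0,0.03]]' ; python3 avg.py
```

```text
t 11.8 avg pos [ 508.52 -221.41  146.02] sd [0.07 0.07 0.14] F [-0.  -0.  -5.4] M [-0.    0.02  0.01] yawY -72.59 z [-1.e-04  1.e-04 -1.e+00]
plate centre est [ 509. -221.  146.] shift tool to (509.5,-218.9) [ 1.09 -1.9   0.  ]
clock: 12.5
position: [508.5, -221.5, 139.0]
ee_rot: [0.988, 0.151, -0.0, -0.0]
contact_force: [-0.2, 0.3, -5.1]
gripper_width: 38.8
grasp_force: 63.0
t 12.9 avg pos [ 508.53 -221.51  139.07] sd [0.07 0.02 0.13] F [ 0.   0.1 -5.7] M [-0.02  0.02 -0.01] yawY -72.59 z [-1.e-04  0.e+00 -1.e+00]
plate centre est [ 509.  -221.1  139.1] shift tool to (509.5,-218.9) [ 1.11 -2.   -0.  ]
```

```bash
R='x'; 
python3 -m pendant '[[0,0,0.001,0,0,0,0.03],[0,0,0.001,0,0,0,0.03],[0,0,0.001,0,0,0,0.03],[0,0,0.001,0,0,0,0.03],[0,0,0.001,0,0,0,0.03],[0,0,0.001,0,0,0,0.03],[0,0,0.001,0,0,0,0.03],[0,0,0.001,0,0,0,0.03],[0,0,0.001,0,0,0,0.03],[0,0,0.001,0,0,0,0.03],[0,0,0.001,0,0,0,0.03],[0,0,0.001,0,0,0,0.03]]'; python3 avg.py
```

```text
clock: 14.1
position: [508.6, -221.5, 127.1]
ee_rot: [0.988, 0.151, 0.0, 0.0]
contact_force: [-0.5, 0.5, -5.4]
gripper_width: 38.9
grasp_force: 63.0
t 14.5 avg pos [ 508.53 -221.51  127.08] sd [0.06 0.02 0.12] F [ 0.2  0.2 -5.4] M [-0.02  0.    0.02] yawY -72.59 z [-0. -0. -1.]
plate centre est [ 509.  -221.1  127.1] shift tool to (509.5,-218.9) [ 1.1 -2.  -0. ]
```

```bash
python3 -m pendant '[[0,0,0.001,0,0,0,0.03],[0,0,0.001,0,0,0,0.03],[0,0,0.001,0,0,0,0.03],[0,0,0.001,0,0,0,0.03],[0,0,0.001,0,0,0,0.03],[0,0,0.001,0,0,0,0.03],[0,0,0.001,0,0,0,0.03],[0,0,0.001,0,0,0,0.03],[0,0,0.001,0,0,0,0.03],[0,0,0.001,0,0,0,0.03],[0,0,0.001,0,0,0,0.03],[0,0,0.001,0,0,0,0.03]]'; python3 avg.py
python3 - <<'E'
from h import *
im=[]
for n,b in(("top",(225,345,330,450)),("side",(110,230,255,375))):
    d=arm.get_image(n)["image"][b[0]:b[1],b[2]:b[3]];im.append(cv2.resize(d,(400,400),interpolation=2)[:,:,::-1])
cv2.imwrite("pics/pin.png",np.hstack(im))
E
```

```text
clock: 15.7
position: [508.6, -221.5, 115.0]
ee_rot: [0.988, 0.151, 0.0, 0.0]
contact_force: [-0.0, -0.4, -6.2]
gripper_width: 39.0
grasp_force: 63.0
t 16.1 avg pos [ 508.53 -221.5   115.07] sd [0.06 0.02 0.12] F [-0.2 -0.3 -5.7] M [-0.02  0.02 -0.  ] yawY -72.59 z [-1.e-04  0.e+00 -1.e+00]
plate centre est [ 509.  -221.1  115.1] shift tool to (509.5,-218.9) [ 1.1  -1.99  0.  ]
```

View pics/pin.png

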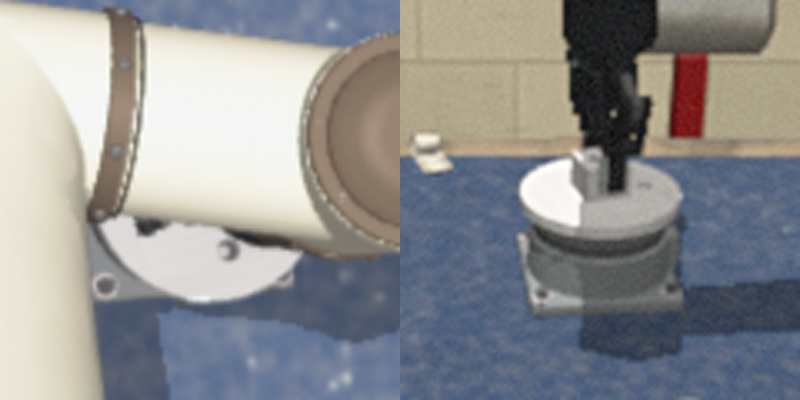

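The plate is low over the flange. The hole is at about (398,300), with something bright, probably the pin, visible inside it. Now feeling down.

```bash
python3 -m pendant '[[0,0,0.001,0,0,0,0.03],[0,0,0.001,0,0,0,0.03],[0,0,0.001,0,0,0,0.03],[0,0,0.0005,0,0,0,0.03]]'
python3 -m pendant '[[0,0,0.0005,0,0,0,0.03],[0,0,0.0005,0,0,0,0.03]]'; python3 avg.py
python3 -c "
from h import *
d=arm.get_image('top');print(onz(d,(398.4,300),86),proj(d,(470.9,-230.6,71)),proj(d,(470.9,-230.6,86)))"
```

```text
clock: 16.6
position: [508.5, -221.5, 111.4]
ee_rot: [0.988, 0.151, -0.0, -0.0]
contact_force: [0.1, 0.4, -5.6]
gripper_width: 39.2
grasp_force: 63.0
clock: 16.8
position: [508.5, -221.5, 110.6]
ee_rot: [0.988, 0.151, -0.0, 0.0]
contact_force: [0.4, 0.5, -5.4]
gripper_width: 38.8
grasp_force: 63.0
t 17.2 avg pos [ 508.53 -221.52  110.6 ] sd [0.03 0.01 0.06] F [ 0.1  0.4 -5.6] M [-0.03 -0.01  0.02] yawY -72.59 z [-0. -0. -1.]
plate centre est [ 509.  -221.1  110.6] shift tool to (509.5,-218.9) [ 1.11 -2.01 -0.  ]
[ 471.  -230.9   86. ] [396.5 300.2] [398.2 300.1]
```

```bash
for i in 1; do
python3 -m pendant '[[0,0,0.0005,0,0,0,0.03],[0,0,0.0005,0,0,0,0.03]]'
python3 -m pendant '[[0,0,0.0005,0,0,0,0.03],[0,0,0.0005,0,0,0,0.03]]'; python3 avg.py;done
```

```text
clock: 17.45
position: [508.5, -221.5, 109.6]
ee_rot: [0.988, 0.151, -0.0, 0.0]
contact_force: [-0.7, 0.1, -5.8]
gripper_width: 39.1
grasp_force: 63.0
clock: 17.65
position: [508.5, -221.5, 108.5]
ee_rot: [0.988, 0.151, -0.0, -0.0]
contact_force: [-0.3, 0.2, -6.1]
gripper_width: 39.0
grasp_force: 63.0
t 18.05 avg pos [ 508.52 -221.5   108.58] sd [0.05 0.02 0.07] F [ 0.2 -0.1 -5.5] M [-0.01  0.04 -0.  ] yawY -72.59 z [-1.e-04  0.e+00 -1.e+00]
plate centre est [ 509.  -221.1  108.6] shift tool to (509.5,-218.9) [ 1.11 -1.99 -0.  ]
```

```bash
python3 -m pendant '[[0,0,0.0005,0,0,0,0.03],[0,0,0.0005,0,0,0,0.03],[0,0,0.0005,0,0,0,0.03],[0,0,0.0005,0,0,0,0.03]]'
python3 avg.py
python3 -m pendant '[[0,0,0.0005,0,0,0,0.03],[0,0,0.0005,0,0,0,0.03],[0,0,0.0005,0,0,0,0.03],[0,0,0.0005,0,0,0,0.03]]'; python3 avg.py
```

```text
clock: 18.45
position: [508.5, -221.5, 106.5]
ee_rot: [0.988, 0.151, -0.0, -0.0]
contact_force: [0.3, 1.0, -5.6]
gripper_width: 39.0
grasp_force: 63.0
t 18.85 avg pos [ 508.52 -221.5   106.57] sd [0.03 0.02 0.07] F [-0.1  0.2 -5.5] M [-0.02  0.01  0.01] yawY -72.59 z [-1.e-04  0.e+00 -1.e+00]
plate centre est [ 509.  -221.1  106.6] shift tool to (509.5,-218.9) [ 1.12 -1.99 -0.  ]
clock: 19.25
position: [508.6, -221.5, 104.6]
ee_rot: [0.988, 0.151, 0.0, 0.0]
contact_force: [-0.7, -0.0, -5.0]
gripper_width: 39.0
grasp_force: 63.0
t 19.65 avg pos [ 508.53 -221.5   104.58] sd [0.04 0.02 0.06] F [ 0.1 -0.1 -5.5] M [-0.01  0.01  0.  ] yawY -72.59 z [-0.  0. -1.]
plate centre est [ 509.  -221.1  104.6] shift tool to (509.5,-218.9) [ 1.1  -1.99 -0.  ]
```

The pin went into its hole without contact. Carrying on to the face.

```bash
python3 -m pendant '[[0,0,0.0005,0,0,0,0.03],[0,0,0.0005,0,0,0,0.03],[0,0,0.0005,0,0,0,0.03],[0,0,0.0005,0,0,0,0.03],[0,0,0.0005,0,0,0,0.03]]'
python3 -m pendant '[[0,0,0.0005,0,0,0,0.03],[0,0,0.0005,0,0,0,0.03]]'
python3 -m pendant '[[0,0,0.0004,0,0,0,0.03]]'; python3 avg.py
```

```text
clock: 20.15
position: [508.5, -221.5, 102.0]
ee_rot: [0.988, 0.151, -0.0, -0.0]
contact_force: [-0.9, -0.1, -6.2]
gripper_width: 38.9
grasp_force: 63.0
clock: 20.35
position: [508.5, -221.5, 101.1]
ee_rot: [0.988, 0.151, -0.0, -0.0]
contact_force: [-0.1, 0.3, -6.2]
gripper_width: 38.8
grasp_force: 63.0
clock: 20.45
position: [508.5, -221.5, 100.8]
ee_rot: [0.988, 0.151, -0.0, 0.0]
contact_force: [-0.8, 0.6, -2.9]
gripper_width: 38.9
grasp_force: 63.4
t 20.85 avg pos [ 508.54 -221.51  100.8 ] sd [0.02 0.01 0.02] F [-0.3  0.4 -4.9] M [ 0.02  0.12 -0.01] yawY -72.59 z [ 0. -0. -1.]
plate centre est [ 509.1 -221.1  100.8] shift tool to (509.5,-218.9) [ 1.1 -2.  -0. ]
```

Contact begins at the predicted height. I'll press lightly to confirm it is home.

```bash
python3 -m pendant '[[0,0,0.0002,0,0,0,0.03],[0,0,0,0,0,0,0.03]]'; python3 -m pendant '[[0,0,0.0002,0,0,0,0.03],[0,0,0,0,0,0,0.03]]'; python3 avg.py
```

```text
clock: 21.05
position: [508.5, -221.5, 100.8]
ee_rot: [0.988, 0.151, -0.0, 0.0]
contact_force: [-0.6, 1.2, -2.5]
gripper_width: 38.7
grasp_force: 63.5
clock: 21.25
position: [508.5, -221.5, 100.7]
ee_rot: [0.988, 0.151, 0.0, 0.0]
contact_force: [-2.1, 1.8, 0.2]
gripper_width: 39.0
grasp_force: 63.7
t 21.65 avg pos [ 508.54 -221.5   100.73] sd [0.01 0.01 0.01] F [-2.4  2.5  2.4] M [ 0.44  0.73 -0.03] yawY -72.58 z [ 1.e-04 -1.e-04 -1.e+00]
plate centre est [ 509.1 -221.1  100.7] shift tool to (509.5,-218.9) [ 1.09 -1.99 -0.  ]
```

```bash
python3 -m pendant '[[0,0,0,0,0,0,0.045],[0,0,0,0,0,0,0.055],[0,0,0,0,0,0,0.07],[0,0,0,0,0,0,0.07],[0,0,0,0,0,0,0.07],[0,0,-0.005,0,0,0,0.07],[0,0,-0.015,0,0,0,0.07],[0,0,-0.03,0,0,0,0.07],[0,0,-0.03,0,0,0,0.07],[0,0,-0.03,0,0,0,0.07],[0,0,-0.03,0,0,0,0.07]]'
python3 -m pendant '[[0,-0.02,0,0,0,0,0.07],[0,-0.04,0,0,0,0,0.07],[0,-0.045,0,0,0,0,0.07],[0,-0.045,0,0,0,0,0.07],[0,-0.045,0,0,0,0,0.07],[0,-0.045,0,0,0,0,0.07],[0,-0.02,0,0,0,0,0.07],[0,0,0,0,0,0,0.07],[0,0,0,0,0,0,0.07]]'
python3 - <<'E'
from h import *
im=[]
for n,b in(("top",(235,335,340,440)),("side",(130,230,265,365))):
    d=arm.get_image(n)["image"];cv2.imwrite(f"pics/{n}f.png",d[:,:,::-1]);im.append(cv2.resize(d[b[0]:b[1],b[2]:b[3]],(400,400),interpolation=2)[:,:,::-1])
cv2.imwrite("pics/fin.png",np.hstack(im))
E
```

```text
clock: 22.75
position: [508.4, -221.5, 242.1]
ee_rot: [0.988, 0.151, 0.0, 0.0]
contact_force: [0.6, 0.4, -0.3]
gripper_width: 70.2
grasp_force: 0.0
clock: 23.65
position: [430.8, 26.9, 240.8]
ee_rot: [0.988, 0.152, 0.0, -0.0]
contact_force: [0.5, 0.2, -0.3]
gripper_width: 70.0
grasp_force: 0.0
```

View pics/fin.png

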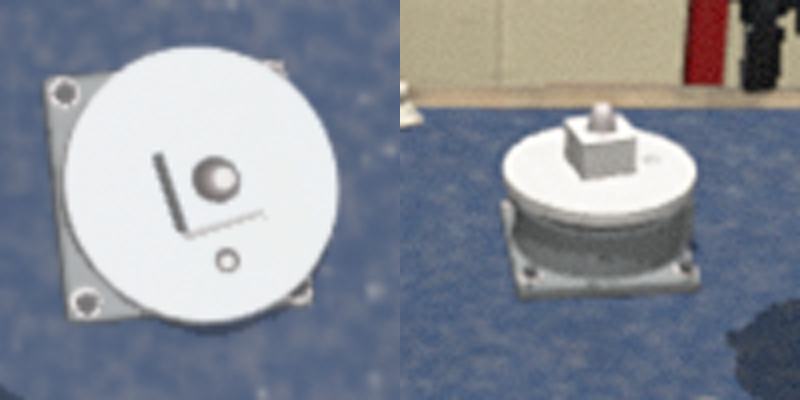

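The plate sits flat on the flange: the shaft stands out of the hub at crop (216,180), the pin is centred in its hole at (228,260), and the gripper is clear.

```bash
python3 -c "
from bench import arm
print(arm.job_done())"
```

```text
the job is handed in; nothing more can be done
None
```

The index plate is fully home on the spindle, flat on the flange with the drive pin in its hole; I let go, moved the arm clear and handed the job in at about 24 s, with contact forces staying under about 10 N at each reading (no search turning was needed, because the pin angle measured from the images was right first time).

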